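# Unhook the mineral board from its sloping stand

### The arm

A 6-joint arm with a two-finger parallel gripper is mounted at the origin on the work surface. World frame = base frame: x ahead of the robot, y to its left, z up, the work surface at z = 0. Lengths are in mm, angles in rad, forces in N, time in s.
With the tool pointing down it reaches from about 275 to 1000 mm from the base axis. Payload 8.4 kg.
Tool frame: the origin (TCP) lies at the very end of the fingers, on their centre line; the grasp point (between the pads) lies 19 mm behind it; x points along the fingers, z is the direction in which the jaws open and shut, and the axes are right-handed (so a half turn about x gives the same grasp; the last joint's range is limited). The gripper opens to 85 mm and grips with 20 to 120 N. Pads are 22 mm wide; open, the fingers measure 114 mm over their backs; the gripper's body (76 mm by 85 mm) begins 54 mm behind the grasp point. The pads swing forward as they close: fully open they stand 13 mm farther back than shut.
Start: joints at [-1.113, 0.353, 1.633, -0, 1.155, -0.002], TCP at [277.355, -560.091, 231.281] pointing down, gripper open.
Joint ranges: [-2.63, 2.63], [-0.92, 2.1], [0.06, 2.66], [-1.3, 4.44], [0, 2.69], [-3.02, 3.02]. Speed limits (rad/s): [2.22, 2.22, 2.79, 3.14, 3.14, 3.14].

### API

Orientations are given as [roll, pitch, yaw] about the fixed x, y, z axes, in that order (R = Rz(yaw) Ry(pitch) Rx(roll)).
In Python, from bench import readout, cams, bot gives the robot as it stands.
- The arm moves only by the shell command python3 -m crank 'ROWS'. ROWS is JSON, a list of rows, each a list of 3 entries, a list of its own where there are three numbers: the shift along the tool's x, y, z in cm, then the turn, a rotation vector about the tool's x, y, z in rad, then the opening, from 0 (shut) to 1 (fully open). In form: [[[x, y, z], [ax, ay, az], gripper], ...]. A call has 1 to 12 rows; each row is the pose to reach, as a shift and turn from the pose commanded when the call began, along the tool's axes at that moment; what a row does not reach only later rows make up. A row lasts 1/12 s, in which the tool goes at most 41.7 mm and 7.16 degrees, less where a joint would pass 70% of its speed; a pose out of reach is approached as far as the arm can. A call with a gripper value outside its range is refused whole. The fingers move at their own pace and stop on an object; the grip force is fixed at half the most. Time passes only in rows, so rows that repeat a pose let the fingers close. It gives the time, the measured TCP pose, the force and the opening at its end, in the units of the state.
- readout.get_obs(): the state, without advancing time (a new reading comes with each control period).
- cams.read_camera(name): name is "scene" or "top"; returns a dict with "pixels" (384x512x3 uint8, red, green, blue), "mtx" (3x3 intrinsics, pixels), "k1" (the pictures are not rectified: a ray, as slopes to the right and down, at radius r is drawn at 1 + k1 r^2 times it, then the intrinsics apply), "R" (3x3) and "t" (3): a world point X has camera coordinates R X + t. Camera axes: x right, y down, z forward; pixel columns grow to the right and rows downward; lengths in mm; the calibration is good to about 2 mm. A picture is of the moment at which its call begins. There is no depth.
- bot.close_job(): hands the job in, once; it reports no verdict.
The state is a dict: "t": time; "joint_pos": joint angles; "qvel": joint speeds; "joint_efforts": joint torques, N m; "tool_pos": TCP position; "ee_rot": TCP orientation; "ft_force": force on the tool from outside, world axes, zero at the start; "wrist_torque": the same for the moment, N m; "opening": finger opening in mm.
Only numpy, scipy, OpenCV 4.12 (cv2) and the standard library are available. Lean on these libraries where they do the work, as an engineer would, in place of code of your own. Each camera call takes 0.05 s, during which the arm holds its last target.

### The job

The mineral display board hangs on two red-headed pins of the sloping grey stand. Push it up the slope until both pin heads stand clear in the middle of the wide ends of its keyholes and let go of it so that it rests there by itself; then pick it up off the pins and set it down (do not drop it) flat, bar upwards, on the blue mat, wholly on it and square with it. Leave the graduated cylinder, the beaker and the loose rock where they stand.

Things in the scene. Friction and masses are not known exactly. Their poses are not given: they have to be found in the camera images.
- board: Mineral board: loose pale wooden board 130 mm (its x) by 180 mm (its y), 8 mm thick, 0.3 to 0.65 kg. Origin at the centre of its underside; x points up the slope when hung, z out of its face. Friction keeps it where it is left on the slope. Small mineral samples up to 25 mm high sit near the upper edge (x 30 to 60 mm). At its lower edge is a rim to push on, over its middle a carrying bar.
- board_bar (a point): Centre of the board's carrying bar, on the board's z axis 44 mm above the underside (36 mm above the face). The bar runs along the board's x, 84 mm long, 14 mm wide and 14 mm high, on two posts at x = +-34 mm. Axes as the board's.
- board_middle (a point): Centre of the board's wooden plate, 4 mm above its underside; axes as the board's. The brown rim along the lower edge spans x = -65 to -57 mm, the full 180 mm width, and rises to 22 mm above the underside.
- hole_left (a point): Centre of the wide end of the left (+y) keyhole, at the underside: board x = -28 mm, y = +62 mm. The wide end is a through hole 30 mm across (pin heads clear it by 5 mm all round); a 12 mm wide slot runs from it up to x = +20 mm. Hung, the pin is at the slot's upper end, so the board must go about 43 mm up the slope. Axes as the board's.
- hole_right (a point): The same for the right keyhole, at board y = -62 mm.
- stand: Fixed grey stand. Origin under its centre on the bench, z up, x level, towards its high side (away from the robot, give or take its yaw). Its top is a flat plate 200 mm (along the slope) by 210 mm, rising 20 degrees towards +x; the middle of the sloping face is 65 mm above the origin, its high edge about 100 mm and its low edge about 31 mm above the bench.
- pin_left (a point): Foot of the pin at the stand's +y side, on the sloping face at mid slope. The pin stands square to the sloping face: an 8 mm steel shank 10.5 mm long, then a red head 20 mm across and 5 mm thick. Axes as the stand's (level, not sloping).
- pin_right (a point): The same at the stand's -y side; the pins are 124 mm apart.
- mat: The blue mat fixed on the bench, 175 mm (its x) by 225 mm (its y), 3 mm thick. Origin at the centre of its underside, z up.
- cylinder: Bystander: clear graduated cylinder, 38 mm across and 213 mm high, on a white 68 mm foot. Origin at the centre of its underside.
- beaker: Bystander: glass beaker, 72 mm across and 95 mm high. Origin at the centre of its underside.
- rock: Bystander: grey-brown rock about 60 by 50 by 50 mm. Origin at the centre of its underside.
There are look-alikes about, which are no part of the job. There is more than one size of the board; the one meant has the size given above.

How it is judged:
By the outcome, as a careful person would: the job done as asked, in the order asked, and still so for the second after the job is handed in, with the robot touching nothing.
It also fails if it takes over 58 s, if anything falls off the work surface, if the arm or the gripper's body presses on something with over 40 N, if the wrist force passes 120 N, or if a joint passes its speed limit or range.

## Working session

There is one attempt and no reset: what is moved stays moved. The work goes in short steps, Python scripts to look and compute and a shell command to move; the robot and the scene stay as the last step left them, time stands still between calls to the robot, and variables do not carry over. Pictures are saved under pics/ and viewed, and the job is handed in when it is done.

```bash
ls; mkdir -p pics; python3 - <<'E'
from bench import readout,cams
import cv2,numpy as np
o=readout.get_obs();print(o)
for n in("scene","top"):
    c=cams.read_camera(n);cv2.imwrite(f"pics/{n}0.png",cv2.resize(c["pixels"][:,:,::-1],None,fx=1.5,fy=1.5,interpolation=cv2.INTER_CUBIC))
    np.savez(f"{n}0.npz",**c)
    print(n,c["mtx"],c["k1"],c["R"],c["t"])
E
```

```text
pics
{'t': 0.0, 'joint_pos': array([-1.11341126e+00,  3.53659522e-01,  1.63413812e+00,  1.62068455e-05,
        1.15519281e+00, -2.42112508e-03]), 'qvel': array([-7.70536357e-05,  1.70658696e-04, -9.20271640e-04,  9.20189079e-04,
       -1.29693430e-04,  2.12487202e-03]), 'joint_efforts': array([-5.44982875e-03, -6.05265999e+01, -3.42072773e+01, -4.33687583e-04,
        9.29546775e-03, -1.00347532e-05]), 'tool_pos': array([ 277.14118638, -559.66237879,  230.55287155]), 'ee_rot': array([3.12857093, 1.56939845, 2.01757424]), 'ft_force': array([0.99064747, 0.5606198 , 1.30596448]), 'wrist_torque': array([-0.0485057 , -0.02310678,  0.0747335 ]), 'opening': 85.24268100534972}
scene [[376.69536464   0.         252.17741815]
 [  0.         376.69536464 182.49334448]
 [  0.           0.           1.        ]] -0.09726842917134373 [[ 0.74396555  0.66815335  0.00929346]
 [ 0.4846472  -0.52995859 -0.69588862]
 [-0.46003517  0.52222121 -0.71808959]] [-411.29785255 -226.53932511 1251.4114117 ]
top [[403.81300932   0.         253.50109072]
 [  0.         403.81300932 189.14939682]
 [  0.           0.           1.        ]] 0.01524729885469869 [[-0.01826466 -0.99982323 -0.00446327]
 [-0.9971453   0.01854248 -0.07319444]
 [ 0.07326426  0.00311365 -0.9973077 ]] [  34.25404092  571.41293963 1199.99093493]
```

View pics/scene0.png

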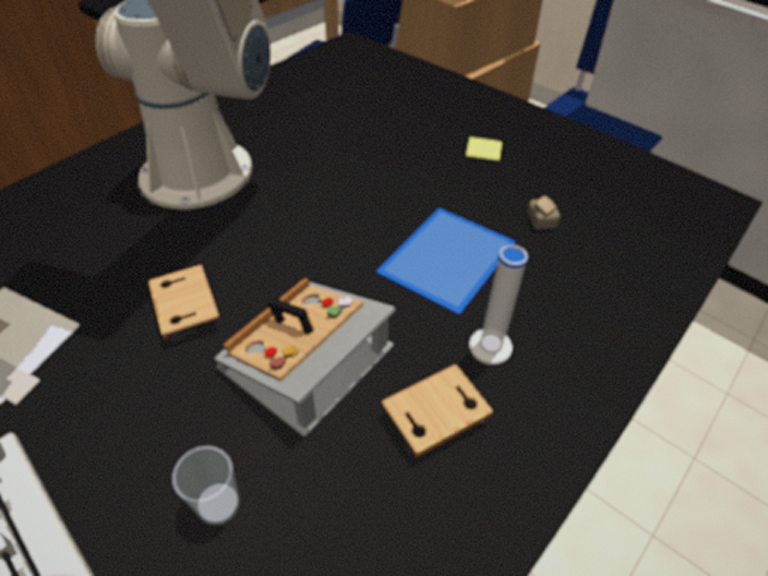

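View pics/top0.png

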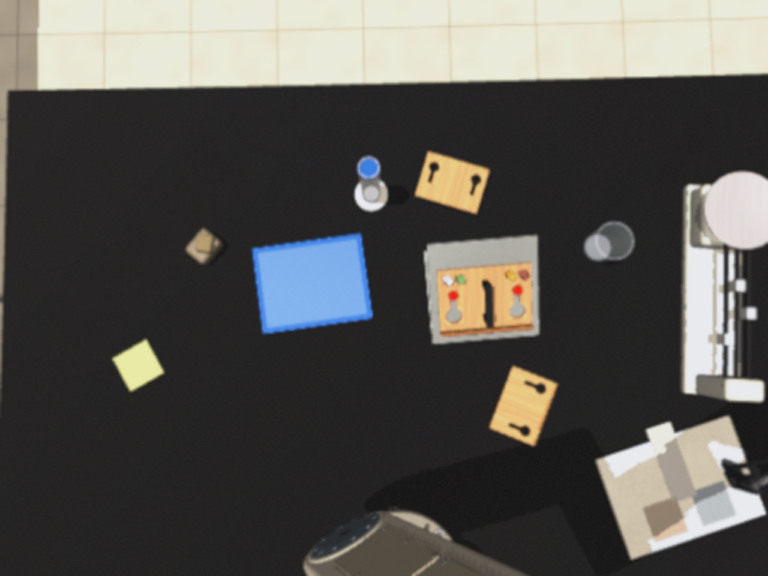

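Three boards can be seen in the 1.5x top view: on the stand (487,298), loose at (452,182), and loose at (523,405). The one on the stand fits: it has a black bar, a rim, samples and red pin heads in its keyholes. I'll confirm that in an enlarged crop and measure.

```bash
cat > h.py <<'E'
import numpy as np,cv2
from bench import readout,cams
def grab(n):
    return cams.read_camera(n)
def load(n): return dict(np.load(n+".npz"))
def ray(c,uv):
    K=c["mtx"];k=float(c["k1"])
    d=np.linalg.inv(K)@np.array([uv[0],uv[1],1.]);p=d[:2].copy();q=p.copy()
    for _ in range(20): q=p/(1+k*(q@q))
    o=-c["R"].T@c["t"];return o,c["R"].T@np.array([q[0],q[1],1.])
def onz(c,uv,z):
    o,d=ray(c,uv);return o+d*(z-o[2])/d[2]
def tri(c1,u1,c2,u2):
    A=np.zeros((3,3));b=np.zeros(3);R=[ray(c1,u1),ray(c2,u2)]
    for o,d in R:
        d=d/np.linalg.norm(d);M=np.eye(3)-np.outer(d,d);A+=M;b+=M@o
    X=np.linalg.solve(A,b)
    res=[np.linalg.norm(np.cross(X-o,d/np.linalg.norm(d))) for o,d in R]
    return X,max(res)
def proj(c,X):
    p=c["R"]@np.asarray(X,float)+c["t"];q=p[:2]/p[2];q=q*(1+float(c["k1"])*(q@q));return (c["mtx"]@np.array([q[0],q[1],1]))[:2]
def hsv(c): return cv2.cvtColor(c["pixels"],cv2.COLOR_RGB2HSV)
def red(c):
    h=hsv(c).astype(int);return (((h[...,0]<5)|(h[...,0]>174))&(h[...,1]>180)&(h[...,2]>120)).astype(np.uint8)
def blobs(m,amin=5):
    n,_,s,ce=cv2.connectedComponentsWithStats(m);return [(s[i,4],ce[i].round(2)) for i in range(1,n) if s[i,4]>=amin]
E
python3 - <<'E'
from h import *
for n,(x0,y0,x1,y1) in (("scene0",(135,175,275,295)),("top0",(275,150,370,235))):
    c=load(n);cv2.imwrite(f"pics/{n}_crop.png",cv2.resize(c["pixels"][y0:y1,x0:x1,::-1],None,fx=5,fy=5,interpolation=cv2.INTER_CUBIC))
    print(n,"red",blobs(red(c)))
    h=hsv(c);m=cv2.inRange(h,(100,120,80),(125,255,255));cs,_=cv2.findContours(m,0,2)
    q=max(cs,key=cv2.contourArea);r=cv2.approxPolyDP(q,6,True)[:,0]
    print("mat",[(tuple(p),onz(c,p,3)[:2].round(1)) for p in r])
    r=cv2.minAreaRect(q);print(r)
E
```

```text
scene0 red [(np.int32(21), array([217.81, 201.19])), (np.int32(30), array([179.83, 234.43]))]
mat [((np.int32(292), np.int32(138)), array([478.9, 267.7])), ((np.int32(250), np.int32(180)), array([505.4,  43.8])), ((np.int32(306), np.int32(209)), array([682.2,  63.6])), ((np.int32(343), np.int32(160)), array([651.8, 289.4]))]
((296.5000305175781, 170.50001525878906), (74.20591735839844, 61.84431838989258), 27.030860900878906)
top0 red [(np.int32(23), array([344.78, 193.09])), (np.int32(20), array([301.75, 196.75]))]
mat [((np.int32(240), np.int32(155)), array([679.8,  63.5])), ((np.int32(167), np.int32(166)), array([649.8, 289. ])), ((np.int32(175), np.int32(222)), array([477.2, 265.1])), ((np.int32(248), np.int32(211)), array([506.6,  41.8]))]
((207.43002319335938, 188.510009765625), (59.11412811279297, 75.37757873535156), 81.8698959350586)
```

```bash
sleep 1; ls pics
```

```text
scene0.png
scene0_crop.png
top0.png
top0_crop.png
```

View pics/scene0_crop.png

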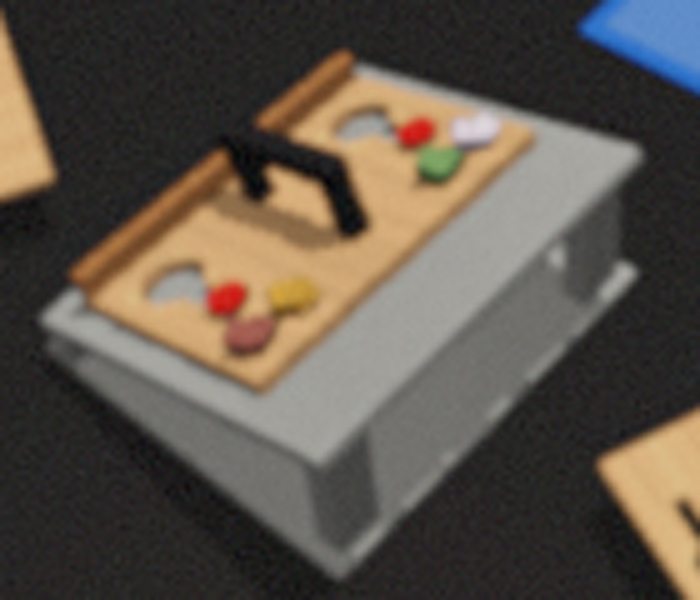

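View pics/top0_crop.png

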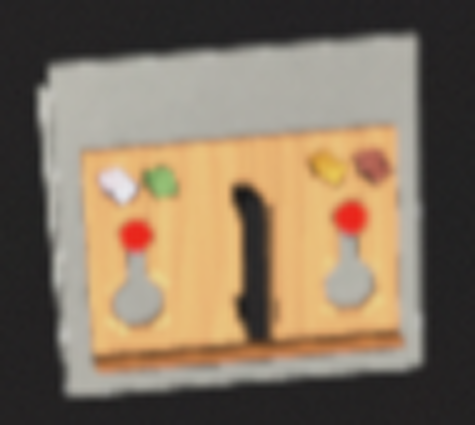

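The crop confirms it: this is the board with the bar, brown rim, samples and the two red heads at the upper slot ends, with red at top (345,193)/(302,197) and scene (218,201)/(180,234).

```bash
python3 - <<'E'
from h import *
s=load("scene0");t=load("top0")
L,e=tri(s,(217.81,201.19),t,(301.75,196.75));R,e2=tri(s,(179.83,234.43),t,(344.78,193.09))
print(L,e,R,e2,np.linalg.norm(L-R)); d=L-R; print("yaw deg",np.degrees(np.arctan2(-d[0],d[1])))
th=np.radians(20)
M=(L+R)/2
for nm,c,a,b in(("s",s,(217.81,201.19),(179.83,234.43)),("t",t,(301.75,196.75),(344.78,193.09))):
    A=onz(c,a,65+15.5*np.cos(th));B=onz(c,b,65+15.5*np.cos(th));d=A-B;print(nm,A,B,np.linalg.norm(d),np.degrees(np.arctan2(-d[0],d[1])))
# wide hole: grey inside; rim corners top view
h=hsv(t);m=((h[...,1]<40)&(h[...,2]>90)).astype(np.uint8)[150:235,275:370]
cs,_=cv2.findContours(m,1,1)
for q in cs:
    a=cv2.contourArea(q)
    if 15<a: print(a,q.reshape(-1,2).mean(0)+[275,150],cv2.boundingRect(q))
m=cv2.inRange(h,(8,70,90),(25,255,255))[190:235,275:370]; 
q=max(cv2.findContours(cv2.inRange(h,(5,60,60),(28,255,255))[170:232,285:362],0,1)[0],key=cv2.contourArea);print(cv2.minAreaRect(q),cv2.approxPolyDP(q,3,True)[:,0]+[285,170])
E
```

```text
[ 544.08287322 -114.11764858   76.98602366] 1.1070510448335236 [ 552.15981915 -238.03732214   77.38939822] 0.9399777673052733 124.18327287254473
yaw deg 3.7291999896260135
s [ 546.60907107 -114.83920068   79.56523562] [ 554.27632559 -238.22941021   79.56523562] 123.62819500263737 3.5556891206774215
t [ 543.18422664 -114.62158005   79.56523562] [ 551.43100194 -238.28738416   79.56523562] 123.9404712282307 3.8151764874936918
55.0 [302.10714286 207.85714286] (23, 51, 9, 13)
49.5 [344.4137931  204.55172414] (66, 48, 8, 13)
22.5 [298.2        186.46666667] (20, 34, 7, 7)
3036.0 [323.31018519 199.16666667] (15, 23, 67, 53)
4860.5 [321.87912088 192.41025641] (7, 7, 78, 72)
((38.61505126953125, 29.351911544799805), (45.283111572265625, 64.511474609375), 85.13549041748047) [[354 176]
 [291 180]
 [294 224]
 [355 219]]
```

```bash
cat >> h.py <<'E'
from scipy.spatial.transform import Rotation as Ro
yaw=np.radians(3.73);th=np.radians(20)
def frame(yaw,th):
    c,s=np.cos(yaw),np.sin(yaw)
    u=np.array([np.cos(th)*c,np.cos(th)*s,np.sin(th)]);v=np.array([-s,c,0.]);return u,v,np.cross(u,v)
u,v,n=frame(yaw,th);P=np.array([552.7,-175.8,65.])
def tool(yaw,th,sg):  # jaw along sg*v, x = -n
    U,V,N=frame(yaw,th);x=-N;z=sg*V;return np.column_stack([x,np.cross(z,x),z])
def sl(a,b,c): return P+a*u+b*v+c*n
def cur():
    o=readout.get_obs();return o["tool_pos"],Ro.from_euler("xyz",o["ee_rot"]).as_matrix(),o
def step(pos,R,base=None):
    p,C,o=cur() if base is None else base
    print("shift cm",((C.T@(np.asarray(pos)-p))/10).round(2),"rotvec",Ro.from_matrix(C.T@R).as_rotvec().round(4))
E
python3 - <<'E'
from h import *
p,C,o=cur();print(C.round(3))
for sg in(1,-1): 
    R=tool(yaw,th,sg);print(sg);step(sl(-100,0,60),R);step(sl(-100,0,5),R)
print(sl(-100,0,60),sl(-100,0,5))
t=load("top0")
# slope plane intersections: u coordinate of rim outer, head, hole
def plane(c,uv,h):
    o,d=ray(c,uv);k=((P+h*n-o)@n)/(d@n);X=o+k*d-P;return (X@u).round(1),(X@v).round(1)
print("rim bottom",plane(t,(294,224),22),plane(t,(355,219),22),"top edge",plane(t,(291,180),8),plane(t,(354,176),8))
print("holes bbox",plane(t,(302.5,211),4),plane(t,(345,206.5),4))
for uv in((247,127),(203,164),(400,163)): print(onz(t,uv,0).round())
E
```

```text
[[-0.001  0.896  0.444]
 [ 0.001  0.444 -0.896]
 [-1.     0.    -0.001]]
1
shift cm [ 14.38  31.16 -26.56] rotvec [-2.7096 -0.4781 -0.0973]
shift cm [ 19.54  32.89 -25.83] rotvec [-2.7096 -0.4781 -0.0973]
-1
shift cm [ 14.38  31.16 -26.56] rotvec [ 0.3904 -0.0702  0.3447]
shift cm [ 19.54  32.89 -25.83] rotvec [ 0.3904 -0.0702  0.3447]
[ 438.45205535 -183.24815545   87.17954291] [ 457.22331552 -182.02440246   35.49644877]
rim bottom (np.float64(-79.0), np.float64(88.9)) (np.float64(-79.3), np.float64(-89.0)) top edge (np.float64(50.1), np.float64(89.0)) (np.float64(46.3), np.float64(-91.3))
holes bbox (np.float64(-47.6), np.float64(60.1)) (np.float64(-44.7), np.float64(-64.9))
[768.  40.   0.]
[654. 178.   0.]
[ 646. -429.    0.]
```

```bash
python3 - <<'E'
from h import *
step(sl(-103,0,80),tool(yaw,th,-1))
E
```

```text
shift cm [ 12.6   30.27 -26.93] rotvec [ 0.3904 -0.0702  0.3447]
```

```bash
python3 -m crank '[[[3,8,-7],[0.1,-0.02,0.09],0.5],[[6,16,-14],[0.2,-0.04,0.18],0.5],[[9,23,-21],[0.3,-0.055,0.27],0.5],[[12.6,30.27,-26.93],[0.3904,-0.0702,0.3447],0.5],[[12.6,30.27,-26.93],[0.3904,-0.0702,0.3447],0.5],[[12.6,30.27,-26.93],[0.3904,-0.0702,0.3447],0.5],[[12.6,30.27,-26.93],[0.3904,-0.0702,0.3447],0.5],[[12.6,30.27,-26.93],[0.3904,-0.0702,0.3447],0.5],[[12.6,30.27,-26.93],[0.3904,-0.0702,0.3447],0.5],[[12.6,30.27,-26.93],[0.3904,-0.0702,0.3447],0.5],[[12.6,30.27,-26.93],[0.3904,-0.0702,0.3447],0.5],[[12.6,30.27,-26.93],[0.3904,-0.0702,0.3447],0.5]]'
python3 - <<'E'
from h import *
step(sl(-103,0,80),tool(yaw,th,-1))
step(sl(-103,0,5),tool(yaw,th,-1))
c=grab("scene");cv2.imwrite("pics/scene1.png",cv2.resize(c["pixels"][120:300,90:290,::-1],None,fx=3.5,fy=3.2))
E
```

```text
t: 1.1
tool_pos: [428.8, -181.4, 104.2]
ee_rot: [1.572, 1.223, 0.071]
ft_force: [-0.1, 0.1, 0.1]
opening: 42.5
shift cm [-0.08  0.01  0.25] rotvec [ 0.0042 -0.002   0.0017]
shift cm [7.42 0.03 0.26] rotvec [ 0.0042 -0.002   0.0017]
```

View pics/scene1.png

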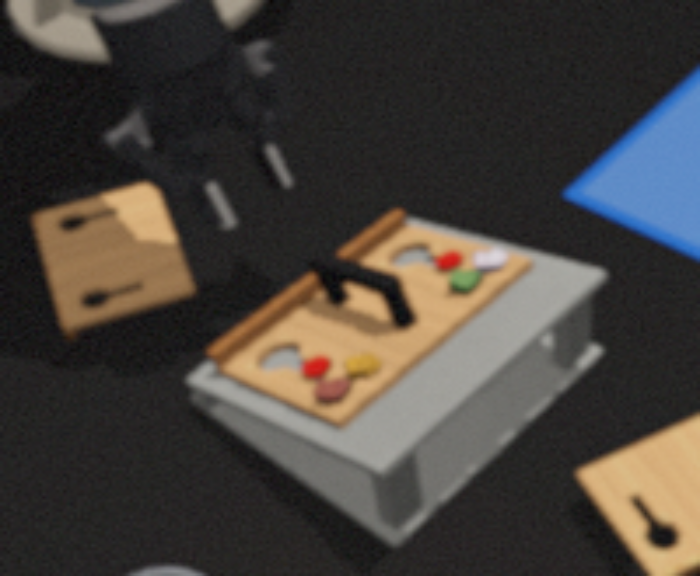

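The fingers (pads at about (220,205) and (280,165) in the crop) are below and behind the rim, clear of everything. Next I descend behind the rim.

```bash
python3 -m crank '[[[2,0,0.1],[0.0042,-0.002,0.0017],0.5],[[4,0,0.2],[0.0042,-0.002,0.0017],0.5],[[5.5,0,0.2],[0.0042,-0.002,0.0017],0.5],[[6.5,0,0.2],[0.0042,-0.002,0.0017],0.5],[[7.2,0,0.2],[0.0042,-0.002,0.0017],0.5],[[7.2,0,0.2],[0.0042,-0.002,0.0017],0.5],[[7.2,0,0.2],[0.0042,-0.002,0.0017],0.5]]'
python3 - <<'E'
from h import *
p,C,o=cur();d=p-P;print("uvn",(d@u).round(1),(d@v).round(1),(d@n).round(1));step(sl(-103,0,5),tool(yaw,th,-1))
c=grab("scene");cv2.imwrite("pics/scene2.png",cv2.resize(c["pixels"][150:290,120:280,::-1],None,fx=4,fy=4))
E
```

```text
t: 1.73
tool_pos: [453.8, -186.3, 37.8]
ee_rot: [1.566, 1.219, 0.054]
ft_force: [-0.3, -0.9, -0.5]
opening: 42.7
uvn -102.7 -4.1 8.4
shift cm [ 0.34 -0.03 -0.41] rotvec [-0.0055  0.0038 -0.0023]
```

View pics/scene2.png

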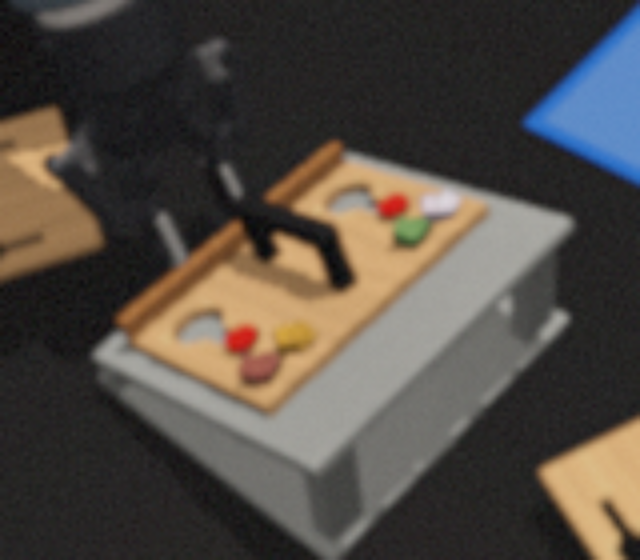

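```bash
python3 -m crank '[[[0.4,0,-0.4],[-0.0055,0.0038,-0.0023],0.5],[[0.4,0.5,-0.4],[-0.0055,0.0038,-0.0023],0.5],[[0.4,1,-0.4],[-0.0055,0.0038,-0.0023],0.5],[[0.4,1.3,-0.4],[-0.0055,0.0038,-0.0023],0.5],[[0.4,1.6,-0.4],[-0.0055,0.0038,-0.0023],0.5],[[0.4,1.9,-0.4],[-0.0055,0.0038,-0.0023],0.5],[[0.4,2.2,-0.4],[-0.0055,0.0038,-0.0023],0.5],[[0.4,2.5,-0.4],[-0.0055,0.0038,-0.0023],0.5],[[0.4,2.5,-0.4],[-0.0055,0.0038,-0.0023],0.5],[[0.4,2.5,-0.4],[-0.0055,0.0038,-0.0023],0.5]]'
cat >> h.py <<'E'
def uvn():
    p,C,o=cur();d=p-P;print("uvn",(d@u).round(1),(d@v).round(1),(d@n).round(1),o["ft_force"].round(1),"t",round(o["t"],2),o["opening"].round(1))
def look(tag,sbox=(150,290,120,280),tbox=(150,235,275,370),f=4):
    for nm,b in(("scene",sbox),("top",tbox)):
        c=grab(nm);np.savez(f"{nm}{tag}.npz",**c)
        im=c["pixels"][b[0]:b[1],b[2]:b[3],::-1];g=f if nm=="scene" else f*1.6
        cv2.imwrite(f"pics/{nm}{tag}.png",cv2.resize(im,None,fx=g,fy=g,interpolation=cv2.INTER_CUBIC))
E
python3 - <<'E'
from h import *
uvn();look("3");step(sl(-103,0,5),tool(yaw,th,-1))
E
```

```text
t: 2.62
tool_pos: [476.9, -178.5, 42.2]
ee_rot: [1.575, 1.224, 0.072]
ft_force: [-7.3, 1.3, 2.8]
opening: 42.9Traceback (most recent call last):
  File "<stdin>", line 2, in <module>
  File "h.py", line 42, in uvn
    p,C,o=cur();d=p-P;print("uvn",(d@u).round(1),(d@v).round(1),(d@n).round(1),o["ft_force"].round(1),"t",round(o["t"],2),o["opening"].round(1))
                                                                                                                          ^^^^^^^^^^^^^^^^^^
AttributeError: 'float' object has no attribute 'round'
```

```bash
sed -i 's/o\["opening"\].round(1)/round(float(o["opening"]),1)/' h.py
python3 - <<'E'
from h import *
uvn();look("3");step(sl(-55,0,5),tool(yaw,th,-1))
E
```

```text
uvn -79.0 2.3 4.5 [-7.3  1.3  2.8] t 2.62 42.9
shift cm [-0.06  2.4   0.23] rotvec [ 0.0023 -0.0024  0.0019]
```

View pics/scene3.png

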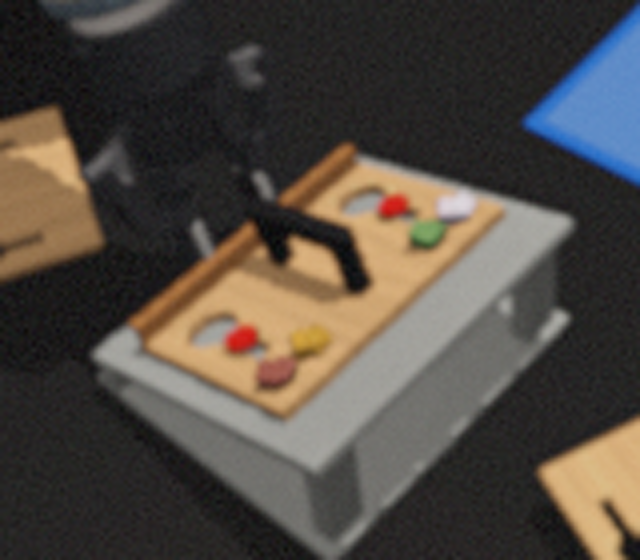

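View pics/top3.png

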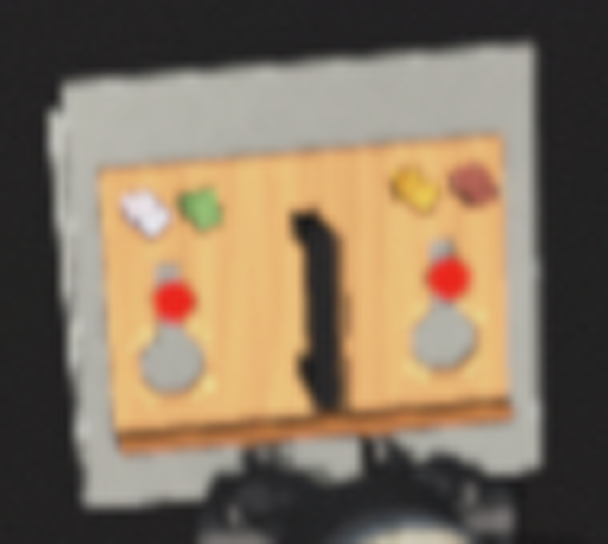

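The board is sliding straight: in the top crop the heads at (174,301) and (448,279) are leaving the slot ends. I'll keep pushing.

```bash
python3 -m crank '[[[0,0.3,0],[0,0,0],0.5],[[0,0.6,0.1],[0,0,0],0.5],[[0,0.9,0.1],[0,0,0],0.5],[[0,1.2,0.1],[0,0,0],0.5],[[0,1.5,0.1],[0,0,0],0.5],[[0,1.8,0.1],[0,0,0],0.5],[[0,2,0.1],[0,0,0],0.5],[[0,2,0.1],[0,0,0],0.5],[[0,2,0.1],[0,0,0],0.5]]'
cat >> h.py <<'E'
def plane(c,uv,h):
    o,d=ray(c,uv);k=((P+h*n-o)@n)/(d@n);X=o+k*d-P;return np.array([X@u,X@v]).round(1)
def boardfit(c,h=8):
    # wood+rim mask -> hull quad in slope coords
    hh=hsv(c);m=cv2.inRange(hh,(5,60,60),(28,255,255));m[:150]=0;m[240:]=0;m[:,:280]=0;m[:,365:]=0
    q=max(cv2.findContours(m,0,1)[0],key=cv2.contourArea);q=cv2.convexHull(q)
    a=cv2.approxPolyDP(q,4,True)[:,0];print([(tuple(int(i) for i in p),plane(c,p,h).tolist()) for p in a])
    for ar,p in blobs(red(c)): print("head",p,plane(c,p,15.5))
E
python3 - <<'E'
from h import *
uvn();look("4");step(sl(-50,0,5),tool(yaw,th,-1))
for k in("top0","top3","top4"): boardfit(load(k))
E
```

```text
t: 3.47
tool_pos: [496.3, -178.5, 49.1]
ee_rot: [1.574, 1.223, 0.071]
ft_force: [-5.2, 1.2, 1.3]
opening: 42.5
uvn -58.4 1.0 4.4 [-5.2  1.2  1.3] t 3.47 42.5
shift cm [-0.07  0.84  0.1 ] rotvec [ 0.0021 -0.0019  0.0013]
[((354, 176), [46.3, -91.3]), ((355, 219), [-84.7, -92.7]), ((294, 224), [-84.4, 87.5]), ((291, 180), [50.1, 89.0])]
head [344.78 193.09] [ -0.  -62.3]
head [301.75 196.75] [-0.2 61.7]
[((353, 171), [61.2, -88.7]), ((354, 215), [-71.9, -89.9]), ((293, 219), [-68.5, 89.6]), ((291, 176), [61.8, 88.4])]
head [344.86 193.  ] [  0.2 -62.5]
head [301.79 196.63] [ 0.1 61.5]
[((353, 164), [81.6, -88.9]), ((355, 208), [-50.5, -93.1]), ((294, 214), [-53.3, 85.9]), ((291, 169), [82.2, 87.3])]
head [345. 193.] [  0.2 -62.9]
head [301.9 196.7] [-0.1 61.2]
```

View pics/top4.png

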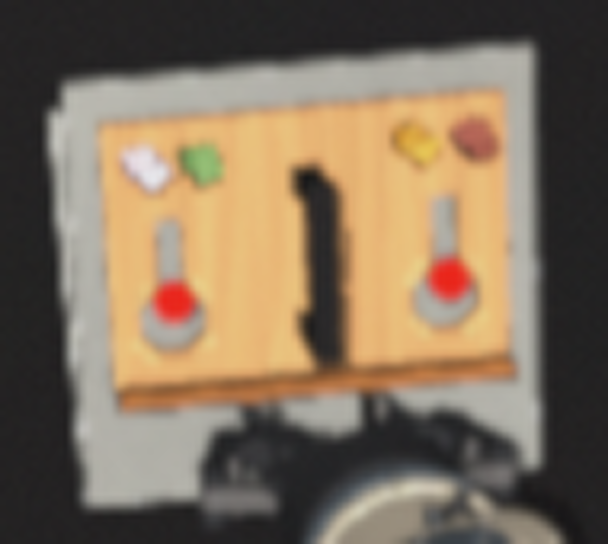

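```bash
python3 -m crank '[[[0,0.2,0],[0,0,0],0.5],[[0,0.4,0.05],[0,0,0],0.5],[[0,0.6,0.05],[0,0,0],0.5],[[0,0.8,0.05],[0,0,0],0.5],[[0,0.8,0.05],[0,0,0],0.5],[[0,0.8,0.05],[0,0,0],0.5]]'
cat >> h.py <<'E'
def holes(c):
    # non-wood region (grey slot + red head) inside board, per side: extents along image column centre at h=8
    hh=hsv(c).astype(int);wood=(hh[...,0]>=8)&(hh[...,0]<=28)&(hh[...,1]>75)
    for ar,p in blobs(red(c)):
        x,y=p;m=(~wood).astype(np.uint8)[int(y)-30:int(y)+14,int(x)-9:int(x)+11].copy()
        k,lab,s,ce=cv2.connectedComponentsWithStats(m,connectivity=4);l=lab[30,9] or lab[31,9]
        S=s[l];x0,y0=int(x)-9+S[0],int(y)-30+S[1];
        cx=x0+(S[2]-1)/2
        print("head",plane(c,p,15.5),"bbox px",x0,y0,S[2],S[3],"low",plane(c,(cx,y0+S[3]-.5),8),"hi",plane(c,(cx,y0-.5),8),"l",plane(c,(x0-.5,y),8),"r",plane(c,(x0+S[2]-.5,y),8))
E
python3 - <<'E'
from h import *
uvn();look("5");step(sl(-50,0,5),tool(yaw,th,-1))
for k in("top4","top5"): boardfit(load(k));holes(load(k))
E
```

```text
t: 4.07
tool_pos: [503.8, -178.6, 51.7]
ee_rot: [1.574, 1.223, 0.07]
ft_force: [-5.8, 1.4, 0.7]
opening: 42.9
uvn -50.5 0.4 4.3 [-5.8  1.4  0.7] t 4.07 42.9
shift cm [-0.07  0.05  0.03] rotvec [ 0.002  -0.0017  0.0014]
[((353, 164), [81.6, -88.9]), ((355, 208), [-50.5, -93.1]), ((294, 214), [-53.3, 85.9]), ((291, 169), [82.2, 87.3])]
head [345. 193.] [  0.2 -62.9]
head [301.9 196.7] [-0.1 61.2]
head [  0.2 -62.9] bbox px 340 181 9 20 low [-24.7 -61.4] hi [ 35.5 -62.5] l [ -0.8 -48.8] r [ -3.1 -74.8]
head [-0.1 61.2] bbox px 297 184 10 21 low [-26.   62.6] hi [37.1 59.6] l [-1.1 75.9] r [-3.6 47. ]
[((353, 161), [90.3, -89.0]), ((354, 206), [-44.1, -90.2]), ((293, 210), [-40.7, 88.1]), ((291, 166), [90.9, 86.8])]
head [345.09 193.09] [ -0.1 -63.2]
head [301.9 196.7] [-0.1 61.2]
head [ -0.1 -63.2] bbox px 340 178 9 20 low [-15.5 -61.5] hi [ 44.3 -62.7] l [ -1.1 -48.8] r [ -3.3 -74.8]
head [-0.1 61.2] bbox px 297 182 10 20 low [-16.9  62.1] hi [43.  59.3] l [-1.1 75.9] r [-3.6 47. ]
```

View pics/top5.png

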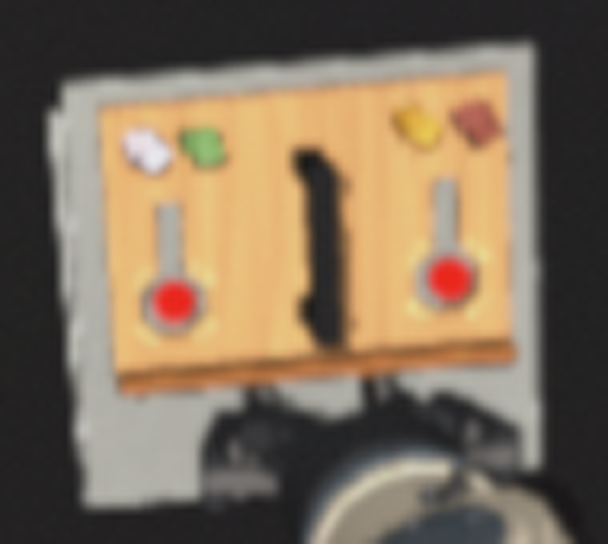

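View pics/scene5.png

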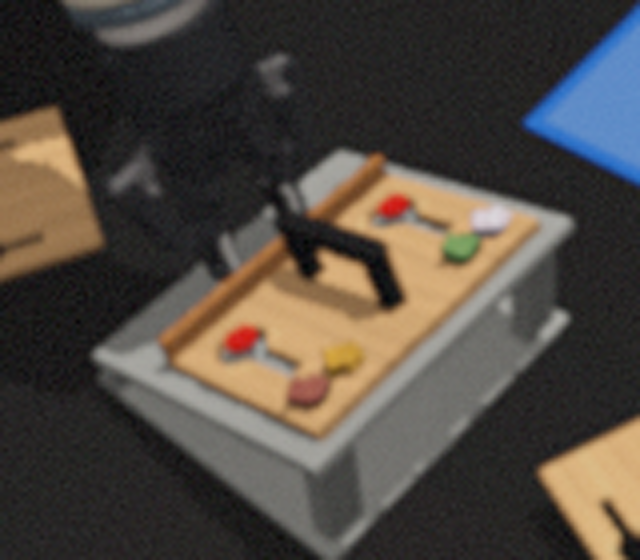

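```bash
python3 -m crank '[[[0,0.1,0],[0,0,0],0.5],[[0,0.2,0],[0,0,0],0.5],[[0,0.25,0],[0,0,0],0.5],[[0,0.25,0],[0,0,0],0.5],[[0,0.25,0],[0,0,0],0.5]]'
python3 -m crank '[[[0,-0.4,0],[0,0,0],0.5],[[0,-0.8,0],[0,0,0],0.5],[[0,-1.2,0],[0,0,0],0.5],[[0,-1.6,0],[0,0,0],0.5],[[0,-2,0],[0,0,0],0.5],[[0,-2,0],[0,0,0],0.5]]'
python3 - <<'E'
from h import *
uvn();look("6");step(sl(-70,0,80),tool(yaw,th,-1))
for k in("top6",): boardfit(load(k));holes(load(k))
E
```

```text
t: 4.58
tool_pos: [505.9, -178.4, 52.5]
ee_rot: [1.574, 1.224, 0.071]
ft_force: [-6.6, -0.1, 0.8]
opening: 42.8
t: 5.08
tool_pos: [487.4, -180.1, 45.7]
ee_rot: [1.572, 1.223, 0.068]
ft_force: [-0.0, 0.0, 0.5]
opening: 42.5
uvn -68.1 -0.1 4.2 [-0.   0.   0.5] t 5.08 42.5
shift cm [-7.57 -0.28 -0.04] rotvec [ 0.0013 -0.0005  0.0002]
[((353, 160), [93.2, -89.1]), ((355, 205), [-41.2, -93.2]), ((293, 209), [-37.6, 88.0]), ((290, 166), [91.1, 89.6])]
head [345.05 193.32] [ -0.8 -63. ]
head [301.91 196.91] [-0.7 61.2]
head [ -0.8 -63. ] bbox px 340 177 9 20 low [-12.5 -61.6] hi [ 47.3 -62.7] l [ -1.7 -48.8] r [ -4.  -74.8]
head [-0.7 61.2] bbox px 297 181 10 20 low [-13.9  62. ] hi [46.  59.1] l [-1.7 75.9] r [-4.3 47. ]
```

View pics/top6.png

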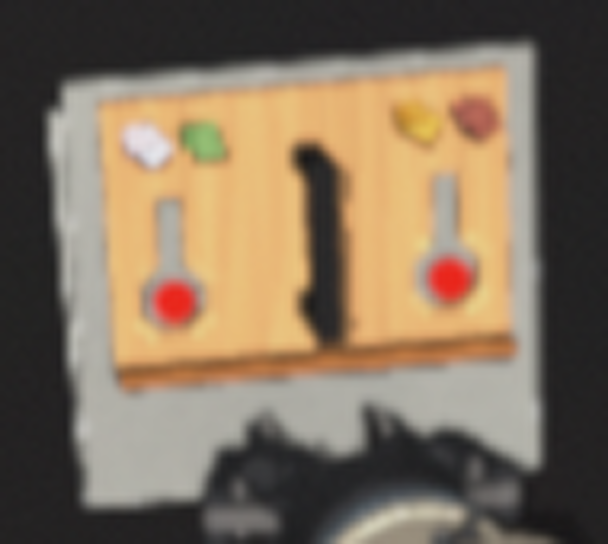

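View pics/scene6.png

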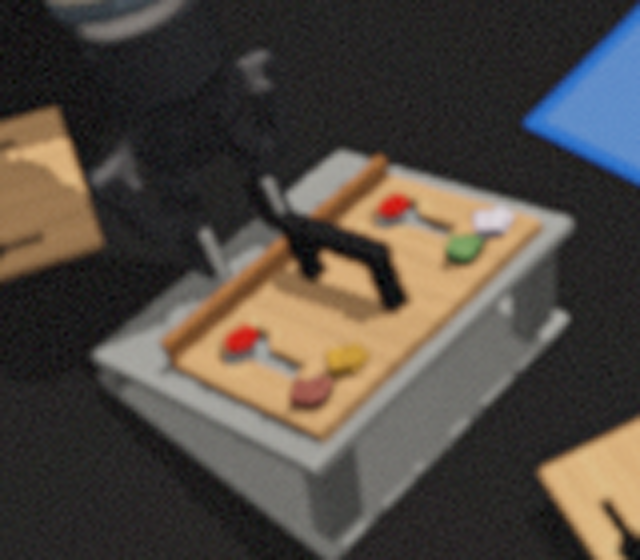

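Both heads now sit in the wide ends. In slope coordinates the board origin is about 27 of the 28 mm wanted and v is centred, and the board rests with the fingers off it. Next I measure the bar and move above it.

```bash
python3 - <<'E'
from h import *
for k,b in(("top6",(170,206,315,335)),("scene6",(195,232,183,225))):
    c=load(k);m=(c["pixels"].max(2)<55).astype(np.uint8);z=np.zeros_like(m);z[b[0]:b[1],b[2]:b[3]]=m[b[0]:b[1],b[2]:b[3]]
    q=max(cv2.findContours(z,0,1)[0],key=cv2.contourArea)[:,0]
    ys=sorted(set(q[:,1]));
    if k[0]=="t":
        for y in ys[::4]:
            r=np.where(z[y])[0];print(y,r.min(),r.max(),plane(c,(r.min()-.5,y),51),plane(c,(r.max()+.5,y),51))
    else: print(cv2.minAreaRect(q))
R=tool(yaw,th,-1)
step(sl(-75,0,100),R);uvn()
E
```

```text
174 322 324 [71.3  9. ] [70.6  0.7]
178 324 326 [59.5  3.8] [58.8 -4.4]
182 324 326 [48.1  4.2] [47.4 -4. ]
186 324 326 [36.7  4.6] [36.  -3.7]
190 324 326 [25.2  5. ] [24.5 -3.3]
194 324 326 [13.6  5.3] [12.9 -3. ]
198 323 327 [2.2 8.5] [ 1.  -5.4]
((200.1020965576172, 212.12110900878906), (46.29412078857422, 15.058823585510254), 28.072484970092773)
shift cm [-9.57 -0.78 -0.04] rotvec [ 0.0013 -0.0005  0.0002]
uvn -67.2 -0.4 4.3 [-0.3 -1.6  0.5] t 5.18 42.4
```

```bash
python3 -m crank '[[[-3,-0.2,0],[0,0,0],0.6],[[-6,-0.3,0],[0,0,0],0.6],[[-9,0,0],[0,0,0],0.6],[[-9,3,0],[0,0,0],0.6],[[-9,6,0],[0,0,0],0.6],[[-9,9.4,0],[0,0,0],0.6],[[-9,9.4,0],[0,0,0],0.6],[[-9,9.4,0],[0,0,0],0.6],[[-9,9.4,0],[0,0,0],0.6]]'
python3 - <<'E'
from h import *
uvn();R=tool(yaw,th,-1);step(sl(27,0.5,25),R)
E
```

```text
t: 5.93
tool_pos: [545.0, -175.9, 162.1]
ee_rot: [1.573, 1.223, 0.069]
ft_force: [0.5, -0.2, -0.4]
opening: 51.1
uvn 26.0 0.4 93.9 [ 0.5 -0.2 -0.4] t 5.93 51.1
shift cm [ 6.89  0.11 -0.  ] rotvec [ 0.0022 -0.0015  0.0015]
```

```bash
python3 -m crank '[[[1.5,0.1,0],[0.002,-0.0015,0.0015],0.6],[[3,0.1,0],[0.002,-0.0015,0.0015],0.6],[[4.5,0.1,0],[0.002,-0.0015,0.0015],0.6],[[5.7,0.1,0],[0.002,-0.0015,0.0015],0.6],[[6.6,0.1,0],[0.002,-0.0015,0.0015],0.6],[[6.8,0.1,0],[0.002,-0.0015,0.0015],0.6],[[6.8,0.1,0],[0.002,-0.0015,0.0015],0.6]]'
python3 - <<'E'
from h import *
uvn();R=tool(yaw,th,-1);step(sl(27,0.5,25),R);look("7")
E
```

```text
t: 6.52
tool_pos: [569.2, -174.6, 98.3]
ee_rot: [1.571, 1.222, 0.065]
ft_force: [-0.0, 0.1, 0.3]
opening: 51.2
uvn 27.0 0.1 25.7 [-0.   0.1  0.3] t 6.52 51.2
shift cm [ 0.07  0.   -0.04] rotvec [-0.0006  0.0001  0.0002]
```

View pics/scene7.png

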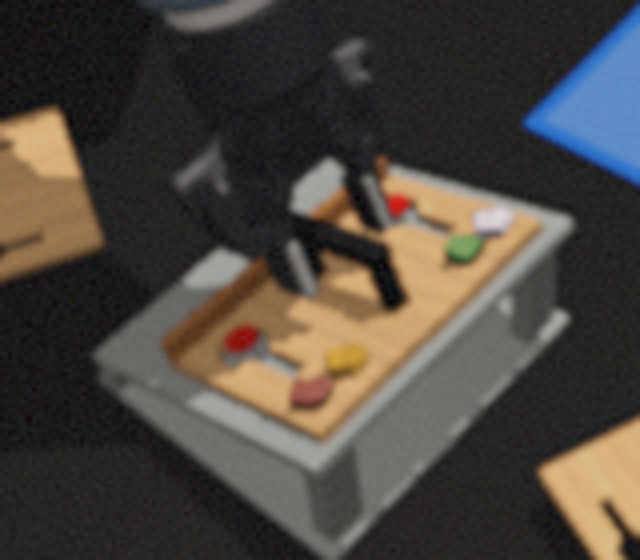

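View pics/top7.png

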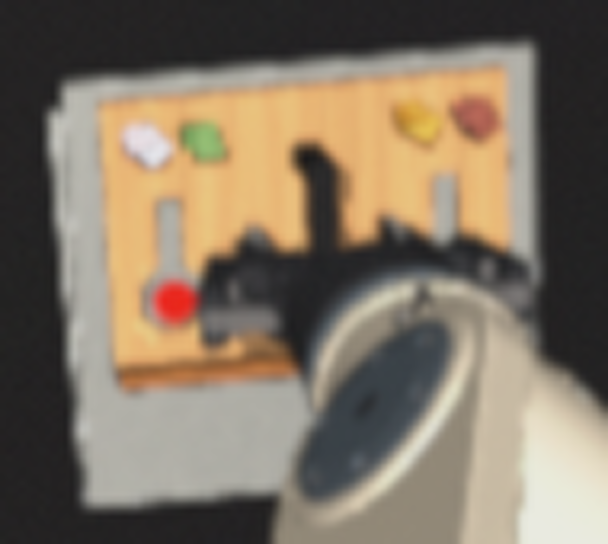

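The fingers straddle the bar, with pads at about (300,270) and (375,200) in the scene crop and the bar between them, and the heads are still in the holes. I'll close the gripper.

```bash
python3 -m crank '[[[0,0,0],[0,0,0],0.4],[[0,0,0],[0,0,0],0.3],[[0,0,0],[0,0,0],0.2],[[0,0,0],[0,0,0],0.1],[[0,0,0],[0,0,0],0],[[0,0,0],[0,0,0],0],[[0,0,0],[0,0,0],0],[[0,0,0],[0,0,0],0],[[0,0,0],[0,0,0],0]]'
python3 - <<'E'
from h import *
uvn();look("8")
E
```

```text
t: 7.37
tool_pos: [570.0, -174.8, 99.9]
ee_rot: [1.568, 1.22, 0.062]
ft_force: [-4.4, 0.7, 6.4]
opening: 12.9
uvn 28.2 -0.1 26.9 [-4.4  0.7  6.4] t 7.37 12.9
```

View pics/scene8.png

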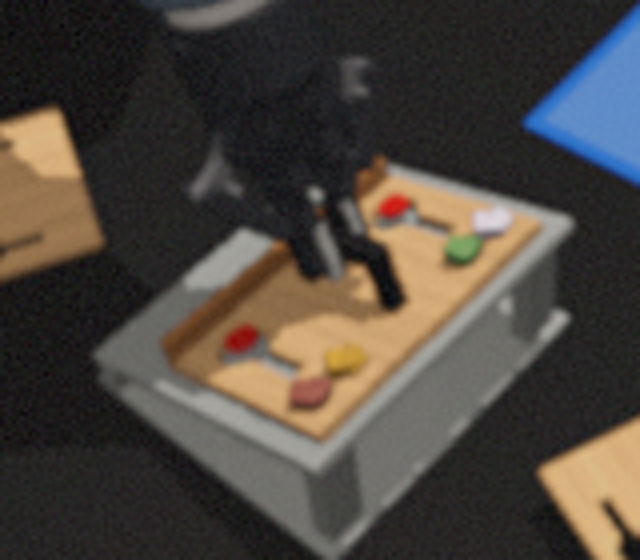

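The bar is gripped (opening 12.9 mm). I'll lift square to the slope.

```bash
python3 -m crank '[[[-0.4,0,0],[0,0,0],0],[[-0.8,0,0],[0,0,0],0],[[-1.3,0,0],[0,0,0],0],[[-1.8,0,0],[0,0,0],0],[[-2.4,0,0],[0,0,0],0],[[-3.2,0,0],[0,0,0],0],[[-4,0,0],[0,0,0],0],[[-5,0,0],[0,0,0],0],[[-6,0,0],[0,0,0],0],[[-7,0,0],[0,0,0],0],[[-8,0,0],[0,0,0],0],[[-8,0,0],[0,0,0],0]]'
python3 - <<'E'
from h import *
uvn();look("9",(120,290,120,290),(130,235,270,370),3.5)
E
```

```text
t: 8.47
tool_pos: [542.9, -177.0, 176.8]
ee_rot: [1.565, 1.218, 0.059]
ft_force: [-0.1, -0.5, -4.1]
opening: 12.6
uvn 29.0 -0.5 108.4 [-0.1 -0.5 -4.1] t 8.47 12.6
```

View pics/scene9.png

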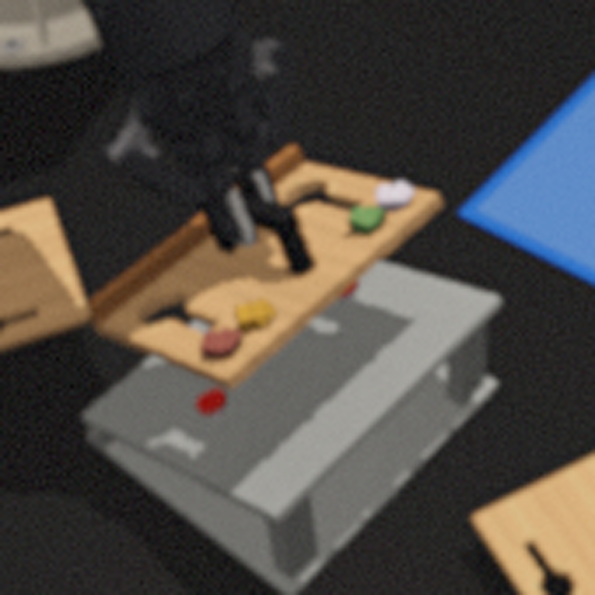

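The board is off the pins: red heads are visible below it at (210,402) and (348,288) in the crop, and it is held firmly. Next I fit the mat's pose.

```bash
cat >> h.py <<'E'
def matfit(c,xmin=0,z=3):
    m=cv2.inRange(hsv(c),(100,120,80),(125,255,255))
    q=max(cv2.findContours(m,0,1)[0],key=cv2.contourArea)[:,0]
    X=np.array([onz(c,p,z)[:2] for p in q],np.float32)
    r=cv2.minAreaRect(X);print("rect",np.round(r[0],1),np.round(r[1],1),round(r[2],2))
    M,a=np.array(r[0]),np.radians(7.3)
    for it in range(3):
        e=np.array([np.cos(a),np.sin(a)]);f=np.array([-e[1],e[0]]);d=(X-M)@np.column_stack([e,f]);L=[]
        for ax,hl,s in((0,87.5,1),(0,87.5,-1),(1,112.5,1),(1,112.5,-1)):
            k=(abs(d[:,ax]-s*hl)<7)&(abs(d[:,1-ax])<(95 if ax==0 else 70))
            pf=np.polyfit(d[k,1-ax],d[k,ax],1);L.append((pf[1],np.degrees(np.arctan(pf[0]))*(-1 if ax==0 else 1)))
        L=np.array(L);a+=np.radians(L[:,1].mean());M=M+e*(L[0,0]+L[1,0])/2+f*(L[2,0]+L[3,0])/2
    print("mat centre",M.round(1),"yaw",np.degrees(a).round(2),"edge dev",L[:,1].round(2),"sizes",(L[0,0]-L[1,0]).round(1),(L[2,0]-L[3,0]).round(1))
    return M,a
E
python3 - <<'E'
from h import *
matfit(load("top0"));matfit(load("scene0"))
E
```

```text
rect [578.4 164.6] [182.3 230.3] 7.1
mat centre [578.4 164.6] yaw 7.09 edge dev [-0.06  0.01  0.04  0.02] sizes 179.4 227.4
rect [580.3 166.1] [182.1 234.4] 6.95
mat centre [579.7 165.8] yaw 7.72 edge dev [ 1.29 -0.22 -0.72 -0.35] sizes 177.5 230.7
```

```bash
python3 - <<'E'
from h import *
a=np.radians(7.15);R=tool(a,0,-1);e=np.array([np.cos(a),np.sin(a),0]);M=np.array([579,165,0])
step(M+e+[0,0,150],R);step(M+e+[0,0,29],R)
t=load("top0");print(onz(t,(137,164),0).round(),onz(t,(247,129),0).round())
E
```

```text
shift cm [  4.35   4.71 -33.87] rotvec [-0.0595  0.0119 -0.3514]
shift cm [ 15.71   0.55 -33.89] rotvec [-0.0595  0.0119 -0.3514]
[658. 382.   0.] [761.  41.   0.]
```

```bash
python3 -m crank '[[[-1,0,-2],[0,0,0],0],[[-1,0.3,-5],[0,0,-0.03],0],[[0,0.8,-8],[0,0,-0.1],0],[[1,1.5,-11],[-0.02,0.004,-0.16],0],[[2,2.3,-14.5],[-0.03,0.006,-0.22],0],[[2.7,3,-18],[-0.04,0.008,-0.28],0],[[3.3,3.6,-21.5],[-0.05,0.01,-0.33],0],[[3.8,4.2,-25],[-0.0595,0.0119,-0.3514],0],[[4.2,4.5,-28.5],[-0.0595,0.0119,-0.3514],0],[[4.35,4.71,-31.5],[-0.0595,0.0119,-0.3514],0],[[4.35,4.71,-33.3],[-0.0595,0.0119,-0.3514],0],[[4.35,4.71,-33.87],[-0.0595,0.0119,-0.3514],0]]'
python3 -m crank '[[[0,0,0],[0,0,0],0],[[0,0,0],[0,0,0],0],[[0,0,0],[0,0,0],0]]'
python3 - <<'E'
from h import *
a=np.radians(7.15);R=tool(a,0,-1);e=np.array([np.cos(a),np.sin(a),0]);M=np.array([579,165,0])
step(M+e+[0,0,150],R);look("10",(80,230,200,400),(120,235,150,270),3.5)
E
```

```text
t: 9.57
tool_pos: [579.4, 168.6, 148.3]
ee_rot: [-2.311, 1.568, 2.529]
ft_force: [-0.2, -0.3, -4.7]
opening: 12.9
t: 9.82
tool_pos: [579.6, 164.2, 149.1]
ee_rot: [-1.74, 1.569, 3.096]
ft_force: [-0.4, 0.1, -4.1]
opening: 12.7
shift cm [-0.09  0.05 -0.09] rotvec [-0.0005 -0.0003  0.0016]
```

View pics/scene10.png

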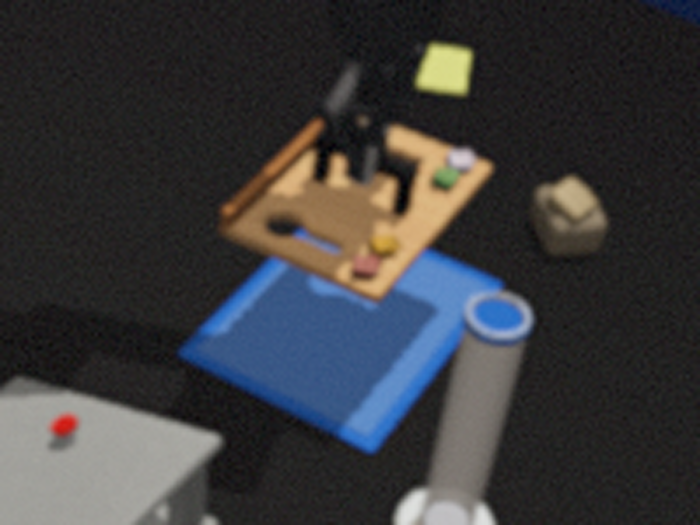

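View pics/top10.png

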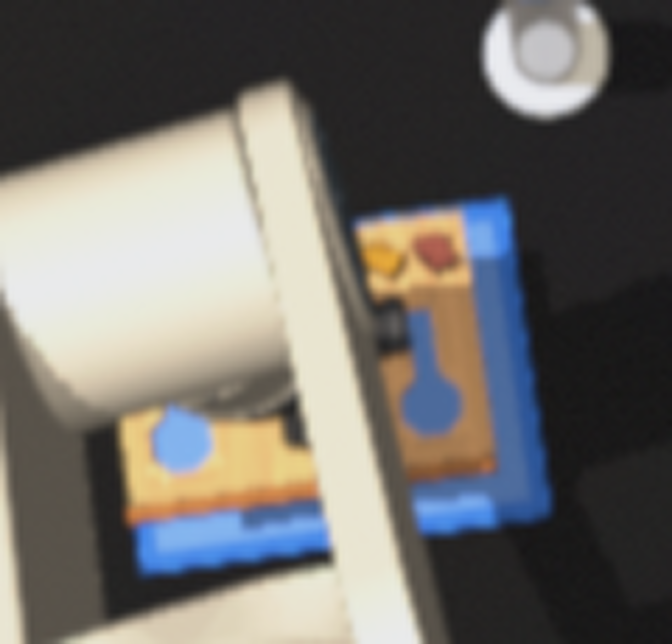

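```bash
python3 - <<'E'
from h import *
s=load("scene10");t=load("top10")
print(tri(s,(308.6,163.7),t,(233,158.4)))
for z in(124,128,132):
  print(z,"scene near/far/left-bottom",onz(s,(308.6,164.5),z).round(1),onz(s,(340.3,127.3),z).round(1),onz(s,(263.4,146),z).round(1))
E
```

```text
(array([653.5923866 ,  81.17823402, 132.03991536]), np.float64(4.417103863395775))
124 scene near/far/left-bottom [654.   89.8 124. ] [630.8 268.6 124. ] [528.6  67.8 124. ]
128 scene near/far/left-bottom [656.1  86.  128. ] [633.1 263.7 128. ] [531.6  64.2 128. ]
132 scene near/far/left-bottom [658.3  82.2 132. ] [635.5 258.7 132. ] [534.6  60.5 132. ]
```

The board hangs level and is aligned with the mat: the corners agree with the predicted ones to about 3 mm. I'll lower it.

```bash
python3 -m crank '[[[1.5,0.05,-0.09],[0,0,0],0],[[3,0.05,-0.09],[0,0,0],0],[[4.5,0.05,-0.09],[0,0,0],0],[[6,0.05,-0.09],[0,0,0],0],[[7.5,0.05,-0.09],[0,0,0],0],[[8.7,0.05,-0.09],[0,0,0],0],[[9.8,0.05,-0.09],[0,0,0],0],[[10.6,0.05,-0.09],[0,0,0],0],[[11,0.05,-0.09],[0,0,0],0],[[11.2,0.05,-0.09],[0,0,0],0],[[11.2,0.05,-0.09],[0,0,0],0],[[11.2,0.05,-0.09],[0,0,0],0]]'
python3 - <<'E'
from h import *
a=np.radians(7.15);R=tool(a,0,-1);e=np.array([np.cos(a),np.sin(a),0]);M=np.array([579,165,0])
step(M+e+[0,0,29],R);look("11",(80,230,200,400),(120,235,150,270),3.5);p,C,o=cur();print(p,o["ft_force"],o["opening"])
E
```

```text
t: 10.92
tool_pos: [580.4, 166.4, 37.9]
ee_rot: [-2.694, 1.57, 2.144]
ft_force: [-1.0, 1.0, -3.6]
opening: 13.1
shift cm [ 0.89 -0.05  0.13] rotvec [ 0.0002 -0.0007  0.0004]
[580.43412332 166.52304335  38.07920047] [ 0.3991983  -0.16252261 -4.09165859] 12.764300196529476
```

View pics/scene11.png

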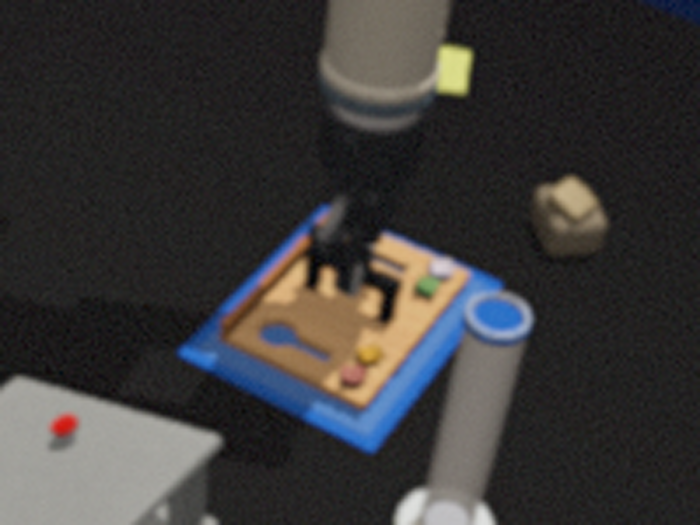

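View pics/top11.png

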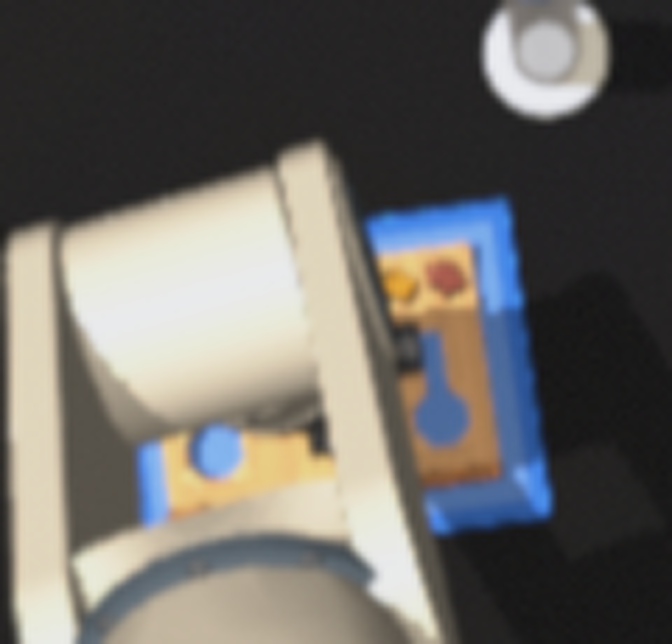

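It is centred above the mat with about 9 mm to go. Now I creep down, watching the force.

```bash
python3 -m crank '[[[0.2,-0.05,0.1],[0,0,0],0],[[0.4,-0.05,0.1],[0,0,0],0],[[0.6,-0.05,0.1],[0,0,0],0],[[0.7,-0.05,0.1],[0,0,0],0],[[0.7,-0.05,0.1],[0,0,0],0],[[0.7,-0.05,0.1],[0,0,0],0]]'
python3 -m crank '[[[0.05,0,0],[0,0,0],0],[[0.1,0,0],[0,0,0],0],[[0.1,0,0],[0,0,0],0],[[0.1,0,0],[0,0,0],0]]'
```

```text
t: 11.52
tool_pos: [579.6, 165.3, 30.3]
ee_rot: [-2.067, 1.569, 2.771]
ft_force: [-0.3, -0.3, -4.1]
opening: 12.7
t: 11.85
tool_pos: [579.6, 165.3, 30.0]
ee_rot: [-2.202, 1.57, 2.635]
ft_force: [-4.3, -1.4, 6.0]
opening: 13.2
```

```bash
python3 -m crank '[[[0.05,0,0],[0,0,0],0],[[0.05,0,0],[0,0,0],0],[[0.05,0,0],[0,0,0],0]]'
python3 - <<'E'
from h import *
c=grab("scene");cv2.imwrite("pics/s12.png",cv2.resize(c["pixels"][120:215,240:360,::-1],None,fx=6,fy=6,interpolation=cv2.INTER_CUBIC))
E
```

```text
t: 12.1
tool_pos: [579.6, 165.3, 30.0]
ee_rot: [-2.226, 1.57, 2.611]
ft_force: [-5.0, -0.8, 10.9]
opening: 12.8
```

View pics/s12.png

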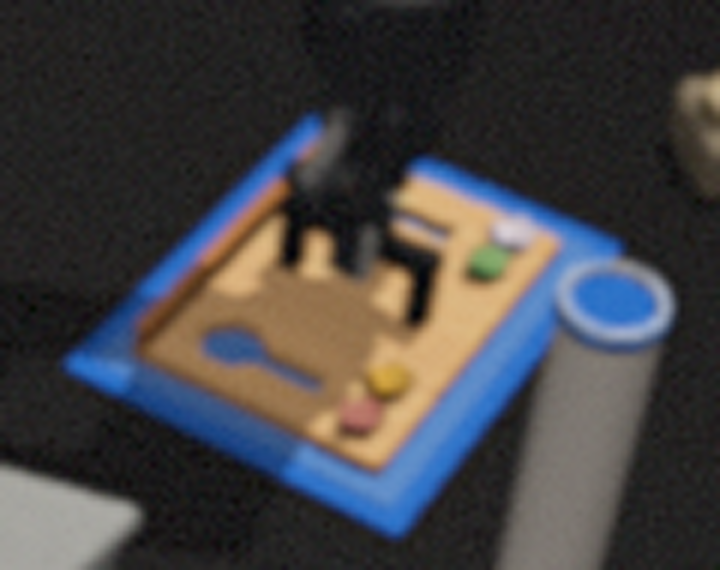

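The board lies flat on the mat, and pressing harder (10.9 N) no longer moves it. I'll open partway, which leaves the bar loose, then rise.

```bash
python3 -m crank '[[[-0.05,0,0],[0,0,0],0.1],[[-0.05,0,0],[0,0,0],0.2],[[-0.05,0,0],[0,0,0],0.3],[[-0.05,0,0],[0,0,0],0.4],[[-0.05,0,0],[0,0,0],0.5],[[-0.05,0,0],[0,0,0],0.6],[[-0.05,0,0],[0,0,0],0.6],[[-0.05,0,0],[0,0,0],0.6]]'
python3 -m crank '[[[-0.5,0,0],[0,0,0],0.6],[[-1.5,0,0],[0,0,0],0.6],[[-3,0,0],[0,0,0],0.6],[[-5,0,0],[0,0,0],0.6],[[-8,0,0],[0,0,0],0.6],[[-11,0,0],[0,0,0],0.6],[[-14,0,0],[0,0,0],0.6],[[-17,0,0],[0,0,0],0.6],[[-20,0,0],[0,0,0],0.6],[[-22,0,0],[0,0,0],0.6],[[-22,0,0],[0,0,0],0.6],[[-22,0,0],[0,0,0],0.6]]'
python3 - <<'E'
from h import *
p,C,o=cur();print(C.round(2))
E
```

```text
t: 12.82
tool_pos: [579.6, 165.3, 29.3]
ee_rot: [-2.063, 1.57, 2.774]
ft_force: [-0.7, -0.3, 0.0]
opening: 51.3
t: 13.82
tool_pos: [580.5, 165.3, 251.6]
ee_rot: [2.019, 1.568, 0.573]
ft_force: [0.0, -0.0, -0.3]
opening: 51.0
[[ 0.    0.99  0.12]
 [ 0.    0.12 -0.99]
 [-1.    0.   -0.  ]]
```

```bash
python3 -m crank '[[[0,-4,0],[0,0,0],0.6],[[0,-8,0],[0,0,0],0.6],[[0,-12,0],[0,0,0],0.6],[[0,-16,0],[0,0,0],0.6],[[0,-20,0],[0,0,0],0.6],[[0,-22,0],[0,0,0],0.6],[[0,-22,0],[0,0,0],0.6],[[0,-22,0],[0,0,0],0.6],[[0,-22,0],[0,0,0],0.6],[[0,-22,0],[0,0,0],0.6]]'
python3 - <<'E'
from h import *
look("13",(60,310,60,400),(90,260,80,430),2)
t=load("top13");M,a=matfit(t)
h=hsv(t);m=cv2.inRange(h,(5,60,60),(28,255,255));m[:,:165]=0;m[:,255:]=0;m[:140]=0;m[235:]=0
q=max(cv2.findContours(m,0,1)[0],key=cv2.contourArea)
X=np.array([onz(t,p,11)[:2] for p in q[:,0]],np.float32);r=cv2.minAreaRect(X);print("board",r)
print("mat corners rel; board corners in mat frame:")
e=np.array([np.cos(a),np.sin(a)]);f=np.array([-e[1],e[0]])
print(((cv2.boxPoints(r)-M)@np.column_stack([e,f])).round(1))
for b0,b1 in(("top0","top13"),):
    A,B=load(b0)["pixels"].astype(int),t["pixels"].astype(int);D=abs(A-B).max(2)
    for nm,(x,y) in dict(cyl=(247,125),rock=(137,164),beaker=(408,162)).items(): print(nm,D[y-18:y+18,x-16:x+16].max())
o=readout.get_obs();print(o["t"],o["tool_pos"])
E
```

```text
t: 14.65
tool_pos: [362.5, 137.9, 249.5]
ee_rot: [-2.044, 1.57, 2.793]
ft_force: [0.1, -0.6, -0.1]
opening: 51.0
rect [578.4 164.6] [182.3 230.3] 7.1
mat centre [578.4 164.6] yaw 7.09 edge dev [-0.06  0.01  0.04  0.02] sizes 179.4 227.4
board ((577.2733764648438, 163.9295654296875), (126.92314910888672, 179.19711303710938), 7.427382469177246)
mat corners rel; board corners in mat frame:
[[-65.2  88.7]
 [-64.1 -90.5]
 [ 62.8 -89.7]
 [ 61.8  89.5]]
cyl 4
rock 5
beaker 4
14.75 [362.3383885  137.85787908 249.43712508]
```

View pics/scene13.png

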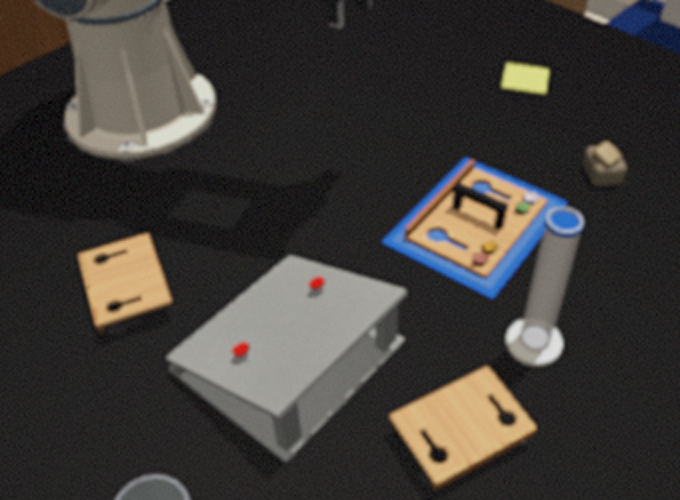

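```bash
python3 -c "
import cv2;i=cv2.imread('pics/top13.png');print(i.shape);cv2.imwrite('pics/top13s.png',cv2.resize(i,None,fx=.7,fy=.7))"
```

```text
(544, 1120, 3)
```

View pics/top13s.png

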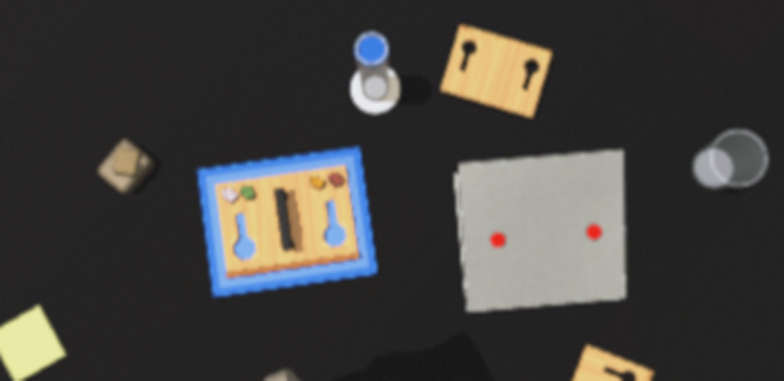

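The board is centred on the mat, square to 0.3° with about 22 mm of margin, flat and bar up. The bystanders' pixels haven't changed and the robot is clear. I'm handing in.

```bash
python3 -c "
from bench import bot
print(bot.close_job())"
```

```text
the job is handed in; nothing more can be done
None
```

I did the whole job in the order asked and handed it in at about 14.8 s.

- **Pushing:** I pushed the board up the slope by its rim with both fingers. When I backed off it stayed put, with both pin heads in the wide ends of the keyholes, about 1 mm from the middle along the slope.
- **Lifting and placing:** I gripped the bar, lifted the board square to the slope off the pins, levelled it and lowered it onto the mat. The contact force was about 11 N at the last reading before I let go.
- **Final check (top camera):** The board is about 1 mm from the mat's centre, 0.3° off square, and wholly on the mat with roughly 22 mm of margin. It lies flat with the bar upwards, and the robot is clear.
- **Bystanders:** The pixels around the cylinder, beaker and rock did not change.

One disagreement: the mat's angle came out at 7.1° from the top camera and 7.7° from the scene camera, and the centres differed by about 1–2 mm. I placed the board at 7.15°, going mainly by the top view, whose edge fit was much more consistent. No checks failed.

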